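# Set the carver's speed dial to the red marker

## Task

Two speed controllers are screwed to the craft bench. Set the speed of the green one, which drives the wood carver, for the next wood slice: turn its black knob clockwise until its white pointer line points straight at the red marker tab beside it, then let go. Do not turn the blue controller's knob.

Things in the scene. Friction and masses are not known exactly. Their poses are not given: they have to be found in the camera images.
- green_grip (a point): Grip point of the black knob on top of the green controller: on its vertical axis, 104 mm above the bench. Knob: round skirt 54 mm across, 9 mm high, and on it an upright bar grip 50 mm long, 16 mm thick, 32 mm tall, top at 113 mm. Frame turns with the knob: z up, x along the bar from the axis to the pointer end. Friction (0.05 N m) holds it wherever left; it turns 270 degrees between stops.
- green_pointer (a point): Pointer end of the green controller's knob: top edge of the bar's white-marked end, 25 mm from the axis (a white line runs from mid-bar to this end). Axes as green_grip. At the start it stands 23 to 80 degrees anticlockwise, seen from above, of the marker: one clockwise turn in one grasp. The green controller is a fixed box 170 (about along world x) x 140 mm, 70 mm high.
- green_mark (a point): Inner end of the red marker tab on the green controller, 32 mm from the knob's axis, 77 mm above the bench. The tab is a red block 22 mm long, 9 mm wide, 6 mm high, fixed, lying radially outside a steel ring around the knob, too low to hinder fingers on the bar. Never near a stop of the knob. This point's x axis points radially outward from the knob's axis.
- blue_pointer (a point): Pointer end of the knob on the blue controller, which must not be turned. That controller is the same but for its blue paint, and has its own red tab; which of the two stands left or right changes. The point lies 25 mm from that knob's axis, 113 mm above the bench; x points from the axis to the pointer end.

How it is judged:
By the outcome, as a careful person would: the job done as asked, in the order asked, and still so for the second after the job is handed in, with the robot touching nothing.
It also fails if it takes over 32 s, if anything falls off the work surface, if the arm or the gripper's body presses on something with over 40 N, if the wrist force passes 120 N, or if a joint passes its speed limit or range.

## Robot

A 6-joint arm with a two-finger parallel gripper is mounted at the origin on the work surface. World frame = base frame: x ahead of the robot, y to its left, z up, the work surface at z = 0. Lengths are in m, angles in rad, forces in N, time in s.
With the tool pointing down it reaches from about 0.3 to 0.875 m from the base axis. Payload 6.4 kg.
Tool frame: the origin (TCP) lies at the very end of the fingers, on their centre line; the grasp point (between the pads) lies 19 mm behind it; z points along the fingers, y is the line along which they close (so a half turn about z gives the same grasp; the last joint's range is limited). The gripper opens to 85 mm and grips with 20 to 120 N. Pads are 22 mm wide; open, the fingers measure 114 mm over their backs; the gripper's body (76 mm by 85 mm) begins 54 mm behind the grasp point. The pads swing forward as they close: fully open they stand 13 mm farther back than shut.
Start: joints at [-1.308, 0.181, 1.607, -0, 1.354, -0.206], TCP at [0.26, -0.513, 0.231] pointing down, gripper open.
Joint ranges: [-2.99, 2.99], [-0.89, 2.07], [0.3, 2.58], [-1.14, 4.28], [0, 2.63], [-3.12, 3.12]. Speed limits (rad/s): [2.57, 2.57, 3.01, 3.14, 3.14, 3.14].

## Interface

Orientations are given as a unit quaternion [w, x, y, z].
In Python, from bench import ctrl, camera, calibration, order, outline_of gives the robot as it stands.
- The arm moves only by the tool move_arm, never from a script. Its argument "series" is a list that holds one entry, the list of rows, each a list of 5 numbers: the opening, from 0 (shut) to 1 (fully open), then the shift along the tool's x, y, z in mm, then the turn about the tool's z in rad. A call has exactly 10 rows; each row is the pose to reach, as a shift and turn from the pose commanded when the call began, along the tool's axes at that moment; what a row does not reach only later rows make up. A row lasts 1/12 s, in which the tool goes at most 41.7 mm and 7.16 degrees, less where a joint would pass 70% of its speed; a pose out of reach is approached as far as the arm can. A call with a gripper value outside its range is refused whole. The fingers move at their own pace and stop on an object; the grip force is fixed at half the most. Time passes only in rows, so rows that repeat a pose let the fingers close, or fill a call up. It gives the time, the measured TCP pose, the force, the opening and the grip force at its end, in the units of the state.
- ctrl.get_obs(): the state, without advancing time (a new reading comes with each control period).
- camera(name): name is "scene" or "side" or "wrist"; returns (picture, depth): 480x640x3 uint8, blue, green, red; 480x640 float32, m along the optical axis (not along the pixel's ray), 0 where there is no reading.
- calibration(name): a dict with "intrinsics" (3x3 intrinsics, pixels), "rvec" (rotation vector, rad) and "tvec" (3), from world to camera coordinates, as OpenCV has them. Camera axes: x right, y down, z forward; pixel columns grow to the right and rows downward; lengths in m; the calibration is good to about 2 mm. A picture is of the moment at which its call begins: read the wrist's pose just before it. calibration takes no time and is no camera call; for the wrist camera it gives the pose at the moment of the call.
- order.hand_in(): hands the job in; it is judged then, once.
Trained networks look in the newest picture that a camera, given by its name, has taken for a name from the list of things; names that differ only in an ending like _2 or _b are one class to them, and where a whole thing is asked for, a point or a joint stands for the part that bears it (a point fixed in the world has none). Each returns a list of dicts, best first, with "conf" (0 to 1); they miss things now and then, are a little off and sometimes report something else, mostly with a low value. They report only what shows in the picture. A call takes as long as a camera call.
- outline_of(target, camera): "region" (480x640 bool, what is visible of it) and "bbox" ([centre column, centre row, width, height] in pixels, round what is visible of it).
The state is a dict: "time_s": time; "q": joint angles; "dq": joint speeds; "joint_efforts": joint torques, N m; "eef_pos": TCP position; "eef_rot": TCP orientation; "wrist_force": force on the tool from outside, world axes, zero at the start; "torque": the same for the moment, N m; "opening": opening from 0.0 (shut) to 1.0 (fully open); "grasp_force": force on a finger pad.
Only numpy, scipy, OpenCV 4.12 (cv2) and the standard library are available. Lean on these libraries where they do the work, as an engineer would, in place of code of your own. Each camera call takes 0.05 s, during which the arm holds its last target. There are 200 camera calls.

## Working session

There is one attempt and no reset: what is moved stays moved. The work goes in short steps, Python scripts to look and compute and a tool call to move; the robot and the scene stay as the last step left them, time stands still between calls to the robot, and variables do not carry over. Pictures are saved under pics/ and viewed, at most 10 in all, crops included, and the job is handed in when it is done.

Besides the shell and the picture viewer there is one more tool, called after "Emit:" as name([rows], argument=value, ...), one row to a line, values as JSON. move_arm: Moves the arm, as the interface text tells. Its arguments: {"type":"object","properties":{"series":{"type":"array","items":{"type":"array","items":{"type":"array","items":{"type":"number"}}}}},"required":["series"]}

```bash
mkdir -p pics
cat > h.py <<'E'
import numpy as np, cv2
from bench import ctrl, camera, calibration, order, outline_of
def world(name,px,depth=None,z=None,cal=None):
    c=cal or calibration(name); K=np.array(c["intrinsics"]);R=cv2.Rodrigues(np.array(c["rvec"],float))[0];t=np.array(c["tvec"],float).ravel()
    px=np.atleast_2d(np.array(px,float)); r=np.c_[px,np.ones(len(px))]@np.linalg.inv(K).T
    if z is None: return (r*np.atleast_1d(depth)[:,None]-t)@R
    o=-R.T@t; d=r@R; return o+d*((z-o[2])/d[:,2])[:,None]
E
python3 - <<'E'
from h import *
ims={}
for n in ("scene","side"):
    im,d=camera(n); cv2.imwrite(f"pics/{n}0.png",im)
    for t in ("green_grip","blue_pointer"):
        for o in outline_of(t,n)[:2]:
            m=o["region"]&(d>0); ys,xs=np.nonzero(m)
            w=world(n,np.c_[xs,ys],d[m]); print(n,t,o["conf"],o["bbox"],np.median(w,0).round(3),w.min(0).round(3),w.max(0).round(3))
s=ctrl.get_obs(); print(s["time_s"],s["eef_pos"],s["eef_rot"])
E
```

```text
scene green_grip 0.57 [262.2, 164.5, 37.1, 42.0] [ 0.575 -0.178  0.083] [ 0.541 -0.213  0.072] [ 0.597 -0.158  0.116]
side green_grip 0.64 [338.1, 326.1, 36.5, 50.1] [ 0.567 -0.198  0.083] [ 0.543 -0.215  0.073] [ 0.596 -0.159  0.116]
side blue_pointer 0.62 [315.1, 203.6, 27.4, 27.5] [0.579 0.164 0.093] [0.554 0.142 0.074] [0.605 0.181 0.115]
0.3 [ 0.25977231 -0.5127715   0.2309825 ] [-3.09237268e-04  9.72650760e-01  2.32272260e-01 -1.08887984e-05]
```

View pics/scene0.png

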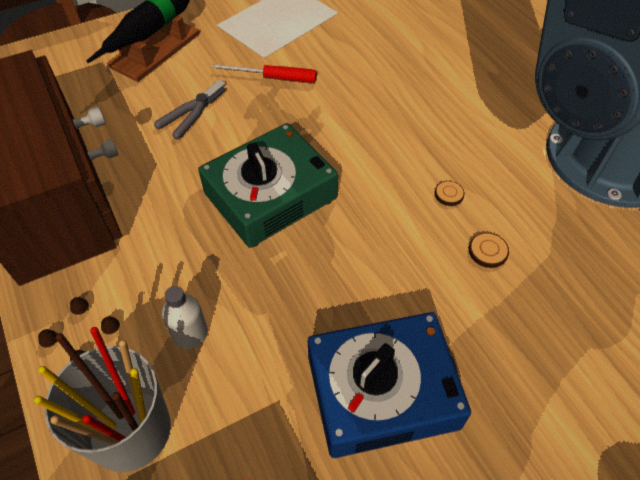

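Run:
```python
import cv2,numpy as np
a=cv2.imread("pics/scene0.png")[110:220,200:330];b=cv2.imread("pics/side0.png")[270:380,280:410]
cv2.imwrite("pics/c0.png",np.hstack([cv2.resize(a,(400,338),interpolation=2),cv2.resize(b,(400,338),interpolation=2)]))
```

```text
(no output)
```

View pics/c0.png

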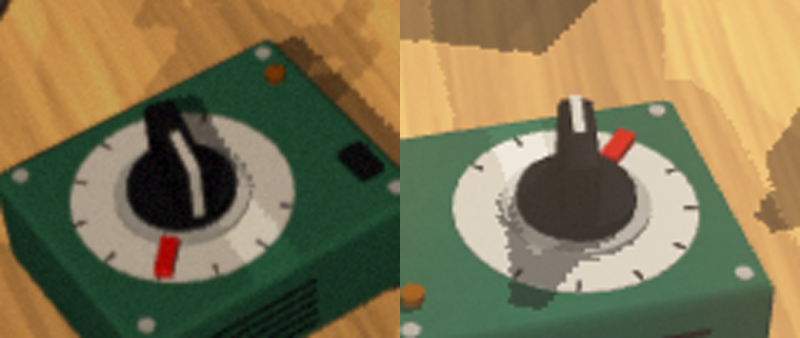

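The green controller is at (262,165) in the scene image. Its red tab is at (254,194), and the white line runs from about (257,153) to (263,166) and then down the bar's end face. Next I'll compute the axis and angles.

```bash
cat >> h.py <<'E'
def measure(name,near=(0.57,-0.187),show=None):
    cal=calibration(name); im,d=camera(name)
    if show: cv2.imwrite(show,im)
    v,u=np.mgrid[:480,:640]; P=world(name,np.c_[u.ravel(),v.ravel()],d.ravel(),cal=cal).reshape(480,640,3)
    hsv=cv2.cvtColor(im,cv2.COLOR_BGR2HSV).astype(int); B=im.astype(int)
    nr=(d>0)&(np.hypot(P[...,0]-near[0],P[...,1]-near[1])<0.075)
    red=nr&((hsv[...,0]<8)|(hsv[...,0]>172))&(hsv[...,1]>150)&(hsv[...,2]>90)&(abs(P[...,2]-.076)<.008)
    top=nr&(abs(P[...,2]-.113)<.006)&(np.hypot(P[...,0]-near[0],P[...,1]-near[1])<0.045)
    white=top&(hsv[...,2]>110)&(hsv[...,1]<110)
    px=lambda m:np.argwhere(m)[:,::-1]
    T=world(name,px(top),z=.113,cal=cal)[:,:2]
    rc=cv2.minAreaRect((T*1000).astype(np.float32)); c,sv,V=None,None,None
    C=np.array(rc[0])/1000; ax=np.linalg.svd(T-T.mean(0),full_matrices=False)[2][0]
    M=world(name,px(red),z=.077,cal=cal)[:,:2]
    print(name,"n",top.sum(),white.sum(),red.sum(),"rect",rc,"mean",T.mean(0).round(4))
    if white.sum()>3:
        W=world(name,px(white),z=.113,cal=cal)[:,:2]
        if ax@(W.mean(0)-C)<0: ax=-ax
        wd=np.linalg.svd(W-W.mean(0),full_matrices=False)[2][0]; wd*=np.sign(wd@ax)
        print(" white",W.mean(0).round(4),"line ang",np.degrees(np.arctan2(wd[1],wd[0])))
    m=M.mean(0); md=m-C
    a=np.degrees(np.arctan2(ax[1],ax[0])); b=np.degrees(np.arctan2(md[1],md[0]))
    print(" bar ang",a,"tab",m.round(4),"dist",np.hypot(*md).round(4),"mark ang",b,"bar-mark",(a-b+180)%360-180)
    return im,P
E
python3 - <<'E'
from h import *
measure("scene");measure("side")
s=ctrl.get_obs();from scipy.spatial.transform import Rotation as R
q=np.array(s["eef_rot"]);print(R.from_quat(q[[1,2,3,0]]).as_matrix().round(3))
E
```

```text
scene n 307 57 78 rect ((571.4563598632812, -183.2520294189453), (54.58100509643555, 16.630821228027344), 87.21026611328125) mean [ 0.5715 -0.1828]
 white [ 0.5707 -0.1721] line ang 84.09762434406952
 bar ang 86.29086716002026 tab [ 0.5949 -0.1501] dist 0.0406 mark ang 54.71410663701676 bar-mark 31.576760523003486
side n 320 57 69 rect ((569.0050659179688, -190.2363739013672), (59.497093200683594, 16.323963165283203), 86.109130859375) mean [ 0.5689 -0.1908]
 white [ 0.5713 -0.1735] line ang 91.64078736294162
 bar ang 85.62940246836507 tab [ 0.5941 -0.1522] dist 0.0456 mark ang 56.61128724432965 bar-mark 29.018115224035427
[[ 0.892  0.452 -0.   ]
 [ 0.452 -0.892  0.   ]
 [ 0.    -0.    -1.   ]]
```

Emit:
move_arm([
  [[1, 42, -15, 0, -0.1], [1, 85, -30, 0, -0.2], [1, 127, -45, 0, -0.3], [1, 170, -60, 0, -0.4], [1, 212, -75, 0, -0.5], [1, 255, -90, 0, -0.6], [1, 297, -105, 0, -0.7], [1, 340, -120, 0, -0.82], [1, 382, -136, 0, -0.93], [1, 425, -151, 0, -1.03]],
])

```text
time_s: 1.23
eef_pos: [0.5483, -0.2093, 0.2315]
eef_rot: [0.0, 0.73, 0.683, 0.0]
wrist_force: [1.1, -1.0, -0.3]
opening: 1.002
grasp_force: 0.0
```

Emit:
move_arm([
  [[1, 0, 0, 0, 0], [1, 0, 0, 0, 0], [1, 0, 0, 0, 0], [1, 0, 0, 0, 0], [1, 0, 0, 0, 0], [1, 0, 0, 0, 0], [1, 0, 0, 0, 0], [1, 0, 0, 0, 0], [1, 0, 0, 0, 0], [1, 0, 0, 0, 0]],
])

```text
time_s: 2.07
eef_pos: [0.547, -0.2114, 0.2313]
eef_rot: [0.0, 0.732, 0.681, 0.0]
wrist_force: [-0.2, -0.2, 0.5]
opening: 0.997
grasp_force: 0.0
```

Run:
```python
from h import *
from scipy.spatial.transform import Rotation as R
s=ctrl.get_obs();q=np.array(s["eef_rot"]);M=R.from_quat(q[[1,2,3,0]]).as_matrix();print(s["time_s"],s["eef_pos"],s["q"],"x ang",np.degrees(np.arctan2(M[1,0],M[0,0])))
im,_=camera("wrist");cv2.imwrite("pics/w1.png",im)
try: measure("wrist",(0.571,-0.186))
except Exception as e: print(e)
```

```text
2.0667 [ 0.54697012 -0.21139382  0.23133395] [-5.71068435e-01  2.05811173e-01  1.57754903e+00  1.20863490e-05
  1.35820019e+00 -4.98625752e-01] x ang 85.84919385330508
wrist n 1496 318 303 rect ((571.6069946289062, -184.0611572265625), (49.6301155090332, 15.69589614868164), 86.87995910644531) mean [ 0.5715 -0.1836]
 white [ 0.5725 -0.1734] line ang 89.38676661472908
 bar ang 86.80587533956728 tab [ 0.5955 -0.1498] dist 0.0418 mark ang 55.15217483716982 bar-mark 31.65370050239747
```

View pics/w1.png

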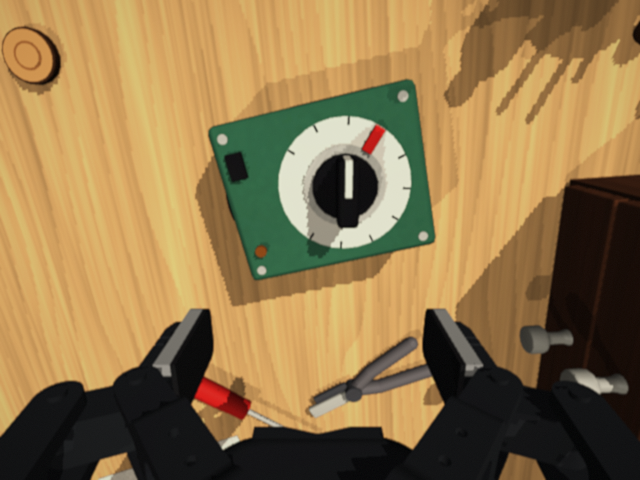

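The wrist view shows the knob at (346,190), with the white line pointing up toward (347,160) and the red tab at (373,139), clockwise of it. The turn is about 31°. Next I align, descend and close.

Emit:
move_arm([
  [[1, 29.5, 22.5, 0, -0.017], [1, 29.5, 22.5, 20, -0.017], [1, 29.5, 22.5, 50, -0.017], [1, 29.5, 22.5, 80, -0.017], [1, 29.5, 22.5, 105, -0.017], [1, 29.5, 22.5, 125, -0.017], [1, 29.5, 22.5, 137, -0.017], [1, 29.5, 22.5, 144, -0.017], [1, 29.5, 22.5, 144, -0.017], [1, 29.5, 22.5, 144, -0.017]],
])

```text
time_s: 3.0
eef_pos: [0.5722, -0.1837, 0.0881]
eef_rot: [0.001, 0.726, 0.687, 0.0]
wrist_force: [0.2, -0.1, 0.3]
opening: 1.0
grasp_force: 0.0
```

Emit:
move_arm([
  [[0.1, 0, 0, 0, 0], [0.1, 0, 0, 0, 0], [0.1, 0, 0, 0, 0], [0.1, 0, 0, 0, 0], [0.1, 0, 0, 0, 0], [0.1, 0, 0, 0, 0], [0.1, 0, 0, 0, 0], [0.1, 0, 0, 0, 0], [0.1, 0, 0, 0, 0], [0.1, 0, 0, 0, 0]],
])

```text
time_s: 3.83
eef_pos: [0.5713, -0.1834, 0.0878]
eef_rot: [-0.0, 0.726, 0.687, -0.0]
wrist_force: [-3.3, 0.8, 5.6]
opening: 0.175
grasp_force: 59.3
```

Run:
```python
from h import *
from scipy.spatial.transform import Rotation as R
s=ctrl.get_obs();q=np.array(s["eef_rot"]);M=R.from_quat(q[[1,2,3,0]]).as_matrix();print(s["time_s"],s["eef_pos"],"x ang",np.degrees(np.arctan2(M[1,0],M[0,0])),s["opening"],s["grasp_force"],s["wrist_force"],s["torque"])
measure("wrist",(0.5715,-0.184),"pics/w2.png")
```

```text
3.8333 [ 0.57134843 -0.18340265  0.08784724] x ang 86.85060888569565 0.17546843143731483 59.3253493309021 [-3.30375002  0.83295353  5.63563757] [ 0.07045141  0.63347043 -0.07360962]
wrist n 5969 1533 966 rect ((572.2980346679688, -182.73886108398438), (43.777854919433594, 44.127716064453125), 40.41696548461914) mean [ 0.5722 -0.1799]
 white [ 0.5728 -0.1716] line ang 93.11609553513792
 bar ang 86.64943662391708 tab [ 0.5955 -0.1492] dist 0.0408 mark ang 55.29892347958525 bar-mark 31.350513144331842
```

View pics/w2.png

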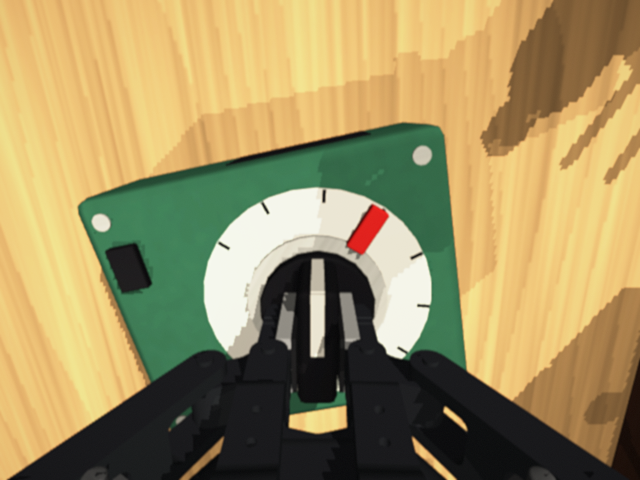

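The bar is gripped with the white line between the fingers. Now I turn it clockwise 31.6° (0.552 rad).

Emit:
move_arm([
  [[0.1, 0, 0, 0, 0.07], [0.1, 0, 0, 0, 0.15], [0.1, 0, 0, 0, 0.23], [0.1, 0, 0, 0, 0.31], [0.1, 0, 0, 0, 0.39], [0.1, 0, 0, 0, 0.46], [0.1, 0, 0, 0, 0.52], [0.1, 0, 0, 0, 0.552], [0.1, 0, 0, 0, 0.552], [0.1, 0, 0, 0, 0.552]],
])

```text
time_s: 4.72
eef_pos: [0.573, -0.184, 0.0879]
eef_rot: [0.001, 0.886, 0.464, 0.001]
wrist_force: [5.5, -1.9, -1.0]
opening: 0.174
grasp_force: 58.6
```

Run:
```python
from h import *
from scipy.spatial.transform import Rotation as R
s=ctrl.get_obs();q=np.array(s["eef_rot"]);M=R.from_quat(q[[1,2,3,0]]).as_matrix();print(s["time_s"],s["eef_pos"],"x ang",np.degrees(np.arctan2(M[1,0],M[0,0])),s["opening"],s["wrist_force"],s["torque"])
measure("wrist",(0.5715,-0.184),"pics/w3.png")
```

```text
4.7167 [ 0.57300192 -0.18403903  0.08791156] x ang 55.271283947019334 0.17430837952224484 [ 5.48160371 -1.93245407 -0.99839159] [-0.31188836 -0.86857652 -0.03230619]
wrist n 5981 1570 942 rect ((573.9400634765625, -183.4318084716797), (43.66359329223633, 44.218955993652344), 8.441865921020508) mean [ 0.5751 -0.181 ]
 white [ 0.5798 -0.1744] line ang 60.6186288905961
 bar ang 55.24431198624375 tab [ 0.5964 -0.1495] dist 0.0407 mark ang 56.55473282202076 bar-mark -1.3104208357769949
```

View pics/w3.png

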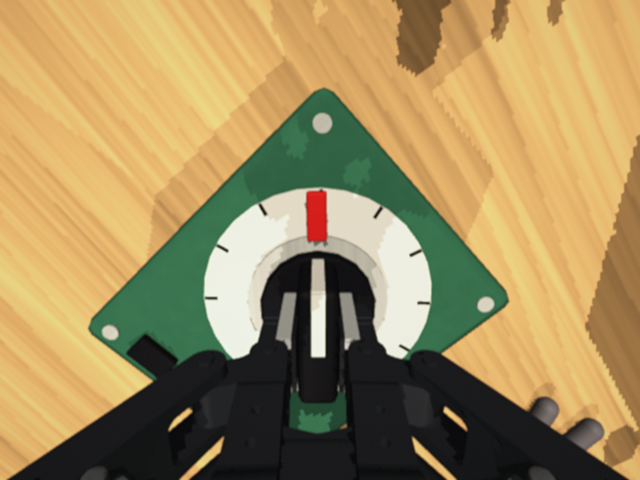

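The pointer line at column 318 is in line with the tab at column 316.5. I'll release, lift and check.

Emit:
move_arm([
  [[0.4, 0, 0, 0, 0], [0.7, 0, 0, 0, 0], [1, 0, 0, 0, 0], [1, 0, 0, 0, 0], [1, 0, 0, 0, 0], [1, 0, 0, 0, 0], [1, 0, 0, -15, 0], [1, 0, 0, -40, 0], [1, 0, 0, -70, 0], [1, 0, 0, -105, 0]],
])

```text
time_s: 5.6
eef_pos: [0.5704, -0.1827, 0.1917]
eef_rot: [-0.002, 0.886, 0.463, -0.001]
wrist_force: [0.7, 0.1, -0.8]
opening: 0.999
grasp_force: 0.0
```

Emit:
move_arm([
  [[1, -10, 0, -20, 0], [1, -20, 0, -40, 0], [1, -30, 0, -40, 0], [1, -30, 0, -40, 0], [1, -30, 0, -40, 0], [1, -30, 0, -40, 0], [1, -30, 0, -40, 0], [1, -30, 0, -40, 0], [1, -30, 0, -40, 0], [1, -30, 0, -40, 0]],
])

```text
time_s: 6.43
eef_pos: [0.5545, -0.2077, 0.2318]
eef_rot: [-0.0, 0.886, 0.464, -0.0]
wrist_force: [0.2, -0.5, 0.3]
opening: 0.998
grasp_force: 0.0
```

Run:
```python
from h import *
s=ctrl.get_obs();print(s["time_s"],s["eef_pos"])
im,_=measure("wrist",(0.5715,-0.184))
o=cv2.resize(im[60:280,200:480],(800,600)) if 0 else cv2.resize(im[60:270,210:490],(800,600),interpolation=2)
cv2.imwrite("pics/w4.png",o)
measure("scene");measure("side")
```

```text
6.4333 [ 0.55454857 -0.20767968  0.231797  ]
wrist n 1471 345 292 rect ((572.49267578125, -184.8033905029297), (49.58023452758789, 15.758382797241211), 55.315067291259766) mean [ 0.573  -0.1841]
 white [ 0.5789 -0.1756] line ang 56.61131572195094
 bar ang 55.44427331699709 tab [ 0.5961 -0.15  ] dist 0.0421 mark ang 55.83025436363486 bar-mark -0.38598104663776667
scene n 302 56 81 rect ((571.3078002929688, -183.55282592773438), (53.79206466674805, 16.471036911010742), 55.09739303588867) mean [ 0.5716 -0.1832]
 white [ 0.5783 -0.1756] line ang 56.34492287724837
 bar ang 55.768298386262856 tab [ 0.5949 -0.15  ] dist 0.041 mark ang 54.853044892531166 bar-mark 0.915253493731683
side n 336 67 43 rect ((569.626708984375, -190.2133026123047), (58.396873474121094, 18.186094284057617), 54.09867477416992) mean [ 0.5688 -0.1911]
 white [ 0.574  -0.1778] line ang 47.67370221422211
 bar ang 56.280879255855936 tab [ 0.5966 -0.1502] dist 0.0482 mark ang 55.99553156467026 bar-mark 0.2853476911856774
```

View pics/w4.png

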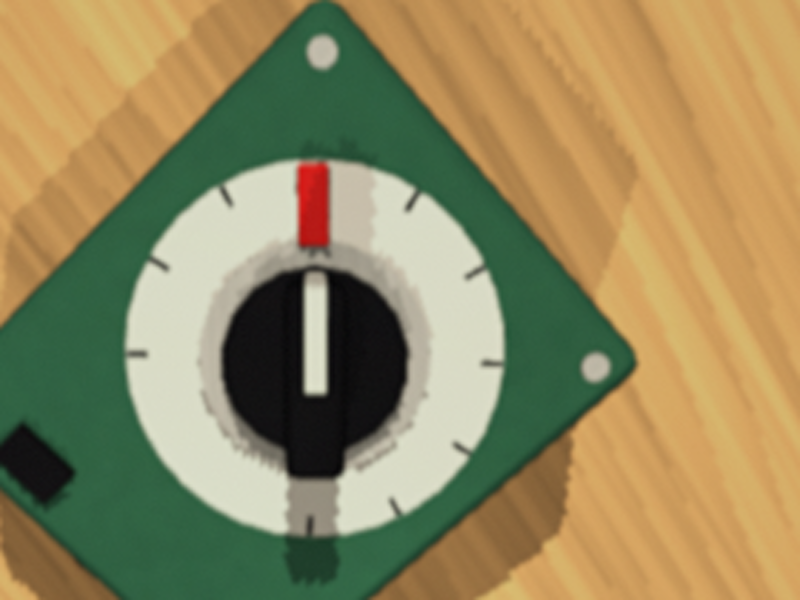

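The white line (316,330) points straight at the red tab (313,205), within about 1° by all three cameras. The arm is clear, so I'm handing in.

```bash
python3 -c "
from bench import order
print(order.hand_in())"
```

```text
the job is handed in; nothing more can be done
None
```

The green controller's knob was turned clockwise about 31°; its pointer now lines up with the red tab to within about 1° on all three cameras, the gripper let go and lifted clear, the blue knob was never approached, and the job is handed in.

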